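Close the test chamber with its lid and run the hold test

TASK

Take the chamber lid out of its rack and lay it down flat on the bench with the handle up, let go, then pick it up again by the handle and press it onto the test chamber, without undue force, until it sits level and fully home, latched under both spring catches, and stays down by itself. Only then press the test button right down, hold it there for two seconds or more, and release it. Leave the other things on the bench alone.

Things in the scene. Friction and masses are not known exactly. Their poses are not given: they have to be found in the camera images.
- lid: Grey plastic lid, 0.13 to 0.25 kg: flange 116 (own x) x 126 (own y) x 6 mm; under it a solid plug 85 x 105 mm, 8 mm deep, centred; on top a bridge handle. Origin: centre of the flange's underside; own z points out of the handle side (z up = handle up). Flat on the bench it lies on its plug, origin 8 mm high. A half turn about z changes nothing.
- edge (a point): Middle of the lid's 126 mm edge that is uppermost in the rack (lid x = -58 mm, mid-thickness of flange). From 16 mm below this edge the plug makes the lid 14 mm thick (flange 6, plug 8 on the side towards the robot): pinch there from above, one finger on the plug, one on the flange; the handle begins 51 mm below the edge.
- handle (a point): Centre of the handle's bar, on the lid's z axis 31 mm above the lid's origin. The bar is 14 mm wide (lid x), 74 mm long (lid y), 14 mm high, its underside 18 mm above the flange's top face; 12 mm posts at its ends carry it.
- rack: Fixed steel rack, base plate 110 (x) x 170 (y) x 8 mm; four uprights, 36 mm high above it and 22 mm wide at y = +-45 mm, form a 19 mm wide slot along its y. Origin: underside, on the slot's centre line. x points away from the robot.
- slot (a point): Middle of the slot's floor, 8 mm above the bench. At the start the lid stands here on its 126 mm edge: lid x down, lid z level along the rack's x (handle away from the robot), lid origin 66 mm and top edge 124 mm above the bench; it may lean a few degrees.
- fixture: Fixed black test fixture: base plate 275 x 165 mm carrying the open grey test chamber, outside 102 (x) x 122 (y) mm, walls 6 mm, mouth 90 x 110 mm, rim 75 mm above the bench. Origin: on the chamber's vertical axis at bench level; x points away from the robot, the test button is at x = -150 mm.
- seat (a point): Point on the chamber's axis 77 mm above the bench, 2 mm above the rim, axes as the fixture's. With the lid fully home its origin is here, lid x along fixture x (either way round), pushed up by the platform against the undersides of both catches, lid edges (lid y = +-63 mm) under them. To latch, it has to be pressed past this point. Plug clearance in the mouth 2.5 mm all round.
- platform (a joint): Spring platform 80 x 100 mm filling the chamber's mouth, its top at rim height when free, m: 0 = up, grows as the lid's plug pushes it down. 6 N at first touch, 1.5 N more per mm, so about 15 N with the lid home (0.006); the lid stops hard on the rim at 0.008.
- catch_left (a joint): Spring catch at the chamber's +y end, m: 0 = home, up to 0.008 pushed outward (1.75 N at home, 0.35 N more per mm). Its slanted nose, 30 mm wide, overhangs the lid's edge by 2.5 mm; a loose lid rests on the noses about 11 mm above home. Pressed down, the lid pushes the noses aside (5 to 10 N in all, besides the platform) and they spring back over its top.
- catch_right (a joint): The same catch at the -y end of the chamber.
- test_button (a joint): Momentary test button, m: 0 = out, 0.007 = fully down; springs back when let go. Fully down takes 5 N. It counts as held down beyond 0.005.
- test_button_top (a point): Centre of the top face of the round black button, 36 mm across, on a grey housing on the fixture's plate in front of the chamber; it is pressed straight down.
- unit_a: Bystander: black power unit lying flat, 110 x 62 x 24 mm; origin under its centre, long side along x.
- unit_b: Bystander: black power unit like the first.
- unit_c: Bystander: black power unit like the first.
- driver: Bystander: screwdriver, 180 mm, lying along its x.
- parts_bin: Bystander: black open bin 160 x 120 x 60 mm; origin under its centre.
- cleaner: Bystander: white closed bottle, 60 mm across, 150 mm tall; origin under its centre.
- tape_roll: Bystander: roll of tape lying flat, 90 mm across, 24 mm high; origin under its centre.
Mind the look-alikes: they are no part of the job. What is shaped like the lid but orange or pink is not meant.

How it is judged:
On the way, in this order (a step that is already met when the one before it is completed fails the run):
1. the lid lies flat on the bench, handle up, let go (angle between lid's own z axis and vertical below 0.06 rad and height (world z) of lid below 0.012 m and contact force between the fingers and lid below 0.1 N and linear speed of lid below 0.02 m/s), for 0.2 s.
2. the lid has been picked up again by the handle (height (world z) of lid above 0.05 m and angle between lid's own z axis and vertical below 0.35 rad and contact force between the fingers and lid above 2 N and distance between the grasp point and handle below 0.035 m), for 0.1 s.
3. the lid sits level and fully home on the chamber, let go, both catches sprung back over it (z of lid in the frame of seat below 0.0015 m and horizontal distance between lid and seat below 0.005 m and angle between lid's own z axis and vertical below 0.02 rad and value of joint each of catch_left, catch_right below 0.001 m and contact force between the fingers and lid below 0.1 N), for 0.2 s.
4. the test button is held down for two seconds (value of joint test_button above 0.005 m), for 1.9 s.
At the end, for the whole second after the job is handed in: The lid is at rest on the chamber, not more than 1.5 mm above its latched height and level within 0.02 rad, centred within 5 mm, both catches within 1 mm of home over it; the test button is out again (within 1 mm) (z of lid in the frame of seat below 0.0015 m and horizontal distance between lid and seat below 0.005 m and angle between lid's own z axis and vertical below 0.02 rad and value of joint each of catch_left, catch_right, test_button below 0.001 m and linear speed of lid below 0.01 m/s); the robot touches nothing.
It fails at once if the test button is pressed while the lid is not home (value of joint test_button above 0.003 m and not (z of lid in the frame of seat below 0.0015 m and horizontal distance between lid and seat below 0.005 m)).
It fails at once if the lid is forced onto the chamber with more than 80 N, all contact forces together (some 40 N of push) (contact force between lid and fixture above 80 N).
It fails at once if another thing on the bench is moved by more than 30 mm (distance of any of unit_a, unit_b, unit_c, driver, parts_bin, cleaner, tape_roll from where it was at the start of the episode above 0.03 m).
It also fails if it takes over 72 s, if anything falls off the work surface, if the arm or the gripper's body presses on something with over 40 N, if the wrist force passes 120 N, or if a joint passes its speed limit or range.

ROBOT

A 7-joint arm with a two-finger parallel gripper is mounted at the origin on the work surface. World frame = base frame: x ahead of the robot, y to its left, z up, the work surface at z = 0. Lengths are in m, angles in rad, forces in N, time in s.
With the tool pointing down it reaches from about 0.425 to 0.95 m from the base axis. Payload 16.7 kg.
Tool frame: the origin (TCP) lies between the finger pads; the fingertips stand 19 mm ahead of it and the grasp point (between the pads) is the TCP (bot.finger_overhang is the distance from the TCP to the fingertips, in m); z points along the fingers, y is the direction in which the jaws open and shut (so a half turn about z gives the same grasp; the last joint's range is limited). The gripper opens to 94 mm and grips with 3 to 60 N. Pads are 16 mm wide; open, the fingers measure 119 mm over their backs; the gripper's body (75 mm by 177 mm) begins 78 mm behind the grasp point.
Start: joints at [-1.437, 0.426, 0.074, 1.606, -0.034, 1.111, -0.067], TCP at [0.189, 0.648, 0.224] pointing down, gripper open.
Joint ranges: [-2.85, 2.85], [-0.5, 2.14], [-1.23, 1.37], [0.21, 2.46], [-1.02, 4.16], [0.16, 2.05], [-2.73, 2.73]. Speed limits (rad/s): [1.89, 1.89, 2.39, 2.39, 3.01, 3.01, 3.01].

INTERFACE

Orientations are given as [roll, pitch, yaw] about the fixed x, y, z axes, in that order (R = Rz(yaw) Ry(pitch) Rx(roll)).
In Python, from rig import bot, vision, job gives the robot as it stands. The module is installed in compiled form; this text tells all that it offers.
- The arm moves only by the tool servo_tool, never from a script. Its argument "moves" is a list of rows, each an object with "xyz": the shift along the tool's x, y, z in mm, a list of three; "yaw": the turn about the tool's z in rad; "jaw": the opening, from -1 (shut) to 1 (fully open). A call has 1 to 12 rows; each row is the pose to reach, as a shift and turn from the pose commanded when the call began, along the tool's axes at that moment; what a row does not reach only later rows make up. A row lasts 1/10 s, in which the tool goes at most 50 mm and 8.59 degrees, less where a joint would pass 70% of its speed; a pose out of reach is approached as far as the arm can. A call with a gripper value outside its range is refused whole. The fingers move at their own pace and stop on an object; "squeeze" is the grip in N (left out, the last holds). Time passes only in rows, so rows that repeat a pose let the fingers close. It gives the time, the measured TCP pose, the force and the opening at its end, in the units of the state.
- bot.read_state(): the state, without advancing time (a new reading comes with each control period).
- vision.capture(name): name is "scene" or "top"; returns a dict with "frame" (400x640x3 uint8, red, green, blue), "mtx" (3x3 intrinsics, pixels), "rvec" (rotation vector, rad) and "tvec" (3), from world to camera coordinates, as OpenCV has them. Camera axes: x right, y down, z forward; pixel columns grow to the right and rows downward; lengths in m; the calibration is good to about 2 mm. A picture is of the moment at which its call begins. There is no depth.
- job.close_job(): hands the job in, once; it reports no verdict.
The state is a dict: "t": time; "joint_pos": joint angles; "joint_vel": joint speeds; "joint_torque": joint torques, N m; "tcp_pos": TCP position; "ee_rot": TCP orientation; "contact_force": force on the tool from outside, world axes, zero at the start; "torque": the same for the moment, N m; "gripper_width": opening from 0.0 (shut) to 1.0 (fully open).
Only numpy, scipy, OpenCV 4.12 (cv2) and the standard library are available. Lean on these libraries where they do the work, as an engineer would, in place of code of your own. Each camera call takes 0.05 s, during which the arm holds its last target. There are 200 camera calls.

## Working session

There is one attempt and no reset: what is moved stays moved. The work goes in short steps, Python scripts to look and compute and a tool call to move; the robot and the scene stay as the last step left them, time stands still between calls to the robot, and variables do not carry over. Pictures are saved under pics/ and viewed, about 8 in all and at most 12, crops included, and the job is handed in when it is done.

Besides the shell and the picture viewer there is one more tool, called after "Call:" as name(argument=value, ...) on one line, values as JSON. servo_tool: Moves the arm, as the interface text tells. Its arguments: {"type":"object","properties":{"moves":{"type":"array","items":{"type":"object","properties":{"xyz":{"type":"array","items":{"type":"number"}},"yaw":{"type":"number"},"jaw":{"type":"number"}}}},"squeeze":{"type":"number"}},"required":["moves"]}

```bash
mkdir -p pics
cat > h.py <<'E'
import numpy as np, cv2
from rig import bot, vision, job
def cap(n,save=None):
    c=vision.capture(n)
    if save: cv2.imwrite(f'pics/{save}.png',c['frame'][:,:,::-1])
    return c
def ray(c,u,v,z):
    R=cv2.Rodrigues(np.array(c['rvec'],float))[0];t=np.array(c['tvec'],float).ravel()
    o=-R.T@t; p=cv2.undistortPoints(np.array([[[u,v]]],float),np.array(c['mtx'],float),None)[0,0]
    d=R.T@np.array([p[0],p[1],1]); return o+d*(z-o[2])/d[2]
def proj(c,P):
    return cv2.projectPoints(np.array(P,float).reshape(-1,3),np.array(c['rvec'],float),np.array(c['tvec'],float),np.array(c['mtx'],float),None)[0][:,0]
E
python3 - <<'E'
from h import *
a=cap('scene','s0');b=cap('top','t0')
cv2.imwrite('pics/b0.png',np.vstack([cv2.resize(x['frame'],(480,300),interpolation=3) for x in (a,b)])[:,:,::-1])
for c in(a,b):
    R=cv2.Rodrigues(np.array(c['rvec'],float))[0];print(-R.T@np.array(c['tvec']).ravel(),R[2],c['mtx'][0][0])
print(bot.read_state())
E
```

```text
[1.58084111 0.11516935 1.38304567] [-0.61918699 -0.08174985 -0.78097659] 477.0003863567872
[0.40635291 0.01266788 1.52235959] [ 1.20911745e-01  7.22819803e-04 -9.92662998e-01] 457.6099401677296
{'t': 0.1, 'joint_pos': array([-1.43649248,  0.42666926,  0.07383207,  1.60653838, -0.03410775,
        1.11078947, -0.06711539]), 'joint_vel': array([-0.00077217, -0.00173817, -0.00138898, -0.00089772,  0.00055155,
        0.00097002,  0.00027442]), 'joint_torque': array([ 8.18843488e-03, -9.37480688e+01,  3.67658928e+00, -4.55039334e+01,
       -4.85621206e-02,  1.69543113e-02,  9.33094839e-05]), 'tcp_pos': array([0.18891237, 0.64763868, 0.22384717]), 'ee_rot': array([-3.14044852e+00,  6.49151355e-05,  2.85775758e+00]), 'contact_force': array([-0.84634276,  0.03651018, -0.70972806]), 'torque': array([ 0.01394551,  0.01414884, -0.02229537]), 'gripper_width': 1.0009220461090245}
```

View pics/t0.png

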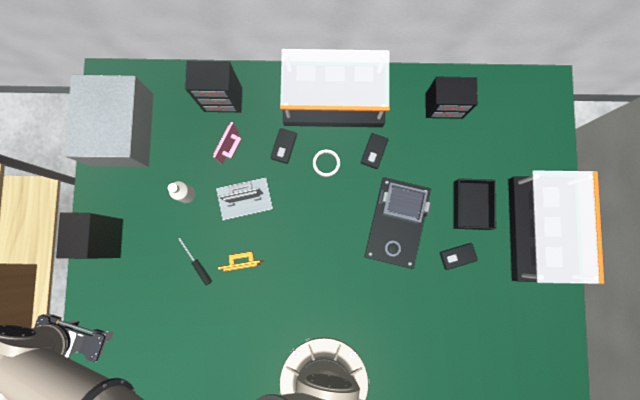

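View pics/s0.png

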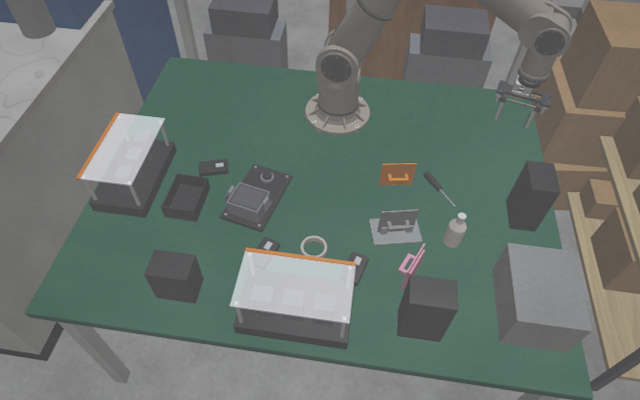

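The top view shows three lid shapes: orange at (240,262), pink at (228,143), and grey at (244,197), which stands in the steel rack (scene image 397,222). The grey one in the rack fits the description. The fixture is at (398,222) in the top view, with its button at (393,248). I'll confirm in one enlarged crop.

Run:
```python
from h import *
s=cv2.imread('pics/s0.png');t=cv2.imread('pics/t0.png')
def cr(i,x,y,w,h): return cv2.resize(i[y:y+h,x:x+w],(400,300),interpolation=cv2.INTER_CUBIC)
cv2.imwrite('pics/c0.png',np.vstack([np.hstack([cr(t,205,170,80,60),cr(s,360,195,80,60)]),np.hstack([cr(t,345,173,128,96)[:],cr(s,210,160,96,72)])]))
```

```text
(no output)
```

View pics/c0.png

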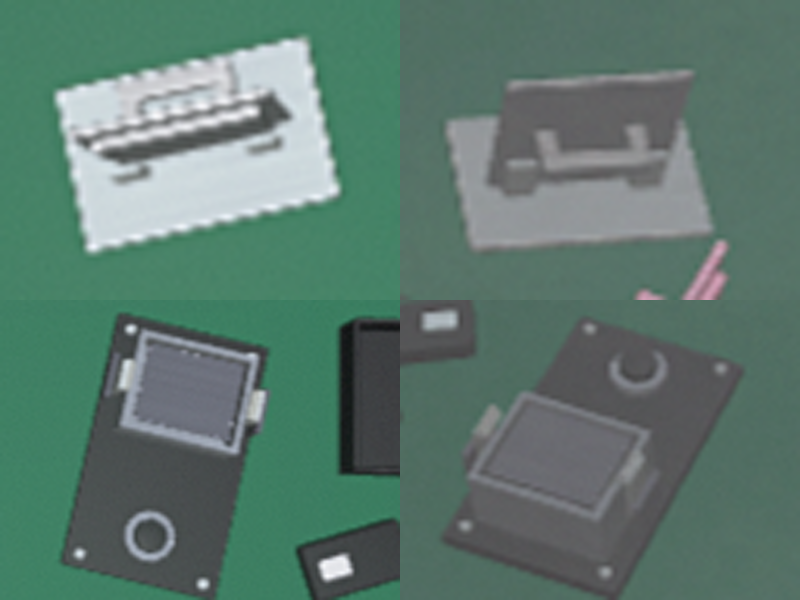

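The crop confirms it: a grey lid in the steel rack, handle on the far side, with its top edge running (220,197)–(260,190) in the top image. The chamber rim corners are at about (391,183), (427,191), (422,222) and (383,214).

Run:
```python
from h import *
c=cap('top');f=c['frame'];hsv=cv2.cvtColor(f,cv2.COLOR_RGB2HSV)
def rect(mask,z,name):
    cs=cv2.findContours(mask,cv2.RETR_EXTERNAL,cv2.CHAIN_APPROX_NONE)[0]
    k=max(cs,key=cv2.contourArea)[:,0]
    P=np.array([ray(c,u,v,z)[:2] for u,v in k]);r=cv2.minAreaRect((P*1000).astype(np.float32))
    print(name,r)
    return r
def sub(m,x0,y0,x1,y1):
    o=np.zeros(m.shape,np.uint8);o[y0:y1,x0:x1]=m[y0:y1,x0:x1].astype(np.uint8)*255;return o
ng=(hsv[...,1]<60)
rect(sub(ng&(hsv[...,2]>60),205,170,285,230),.008,'rack')
rect(sub((hsv[...,1]<110),355,170,440,275),.008,'plate')
def cp(x,y): return 345+x/3.125,173+y/3.125
for n,p in dict(nl=(143,31),nr=(258,60),fr=(240,154),fl=(121,126)).items(): print(n,ray(c,*cp(*p),.075))
print('ctr rim',np.mean([ray(c,*cp(*p),.075) for p in [(143,31),(258,60),(240,154),(121,126)]],0))
print('btn',ray(c,*cp(150,236),.03),ray(c,*cp(150,236),.04))
for p in [(78,143),(275,101)]: print('edge',ray(c,205+p[0]/5,170+p[1]/5,.124))
s=cv2.imread('pics/s0.png')[:,:,::-1]; cs=cap('scene')
def sp(x,y): return 210+x*.24,160+y*.24
q=[(525,95),(648,132),(600,217),(470,170)]
q=[(x-400,y) for x,y in q]
for p in q: print('srim',ray(cs,*sp(*p),.075))
print('sctr',np.mean([ray(cs,*sp(*p),.075) for p in q],0))
for z in (.03,.04): print('sbtn',ray(cs,*sp(237,72),z))
for p in [(505-400,86),(692-400,74)]: print('sedge',ray(cs,360+p[0]/5,195+p[1]/5,.124))
print('stip',proj(cs,[[.19,.65,.22]]))
```

```text
rack ((587.9959106445312, 273.8743896484375), (112.1887435913086, 172.51792907714844), 13.452569007873535)
plate ((515.0784912109375, -243.44117736816406), (178.20355224609375, 276.2629089355469), 77.13165283203125)
nl [ 0.63680277 -0.20547134  0.075     ]
nr [ 0.60853788 -0.32285075  0.075     ]
fr [ 0.51210576 -0.30330993  0.075     ]
fl [ 0.53883697 -0.18275633  0.075     ]
ctr rim [ 0.57407085 -0.25359708  0.075     ]
btn [ 0.4288302  -0.21871017  0.03      ] [ 0.42867958 -0.21715975  0.04      ]
edge [0.57254039 0.32583747 0.124     ]
edge [0.6003995  0.20540678 0.124     ]
srim [ 0.51721964 -0.2945192   0.075     ]
srim [ 0.54106327 -0.18150737  0.075     ]
srim [ 0.6357608  -0.20197189  0.075     ]
srim [ 0.6046354  -0.31989095  0.075     ]
sctr [ 0.57466978 -0.24947235  0.075     ]
sbtn [ 0.438288   -0.21575942  0.03      ]
sbtn [ 0.44673231 -0.21331362  0.04      ]
sedge [0.60833809 0.21115164 0.124     ]
sedge [0.57890517 0.333662   0.124     ]
stip [[512.50215512 120.0190998 ]]
```

```bash
cat >> h.py <<'E'
def delta(x,y,z,psi,s=None):
    s=s or bot.read_state(); R=cv2.Rodrigues(np.zeros(3))[0]
    from scipy.spatial.transform import Rotation as Ro
    R=Ro.from_euler('xyz',s['ee_rot']).as_matrix()
    d=R.T@(np.array([x,y,z])-s['tcp_pos'])*1000
    w=s['ee_rot'][2]-psi
    print('xyz',d.round(1),'yaw',round((w+np.pi)%(2*np.pi)-np.pi,4))
def st():
    s=bot.read_state();print(round(s['t'],2),s['tcp_pos'].round(4),s['ee_rot'].round(4),s['contact_force'].round(1),round(s['gripper_width'],3))
E
python3 -c "
from h import *
delta(.589,.271,.21,1.801)"
```

```text
xyz [-489.5 -249.6   14.3] yaw 1.0568
```

Call:
servo_tool(moves=[{"xyz":[-245,-125,7],"yaw":0.5,"jaw":1},{"xyz":[-245,-125,7],"yaw":0.5,"jaw":1},{"xyz":[-245,-125,7],"yaw":0.5,"jaw":1},{"xyz":[-245,-125,7],"yaw":0.5,"jaw":1},{"xyz":[-245,-125,7],"yaw":0.5,"jaw":1},{"xyz":[-490,-250,14],"yaw":1.057,"jaw":1},{"xyz":[-490,-250,14],"yaw":1.057,"jaw":1},{"xyz":[-490,-250,14],"yaw":1.057,"jaw":1},{"xyz":[-490,-250,14],"yaw":1.057,"jaw":1},{"xyz":[-490,-250,14],"yaw":1.057,"jaw":1},{"xyz":[-490,-250,14],"yaw":1.057,"jaw":1},{"xyz":[-490,-250,14],"yaw":1.057,"jaw":1}])

```text
t: 1.4
tcp_pos: [0.5937, 0.2638, 0.2104]
ee_rot: [3.14, 0.003, 1.792]
contact_force: [-1.6, -0.3, 0.1]
gripper_width: 1.003
```

```bash
python3 -c "
from h import *
st();delta(.589,.271,.10,1.801)
t=cap('top','t1')['frame'];s=cap('scene','s1')['frame']
f=lambda i,x,y:cv2.resize(i[y:y+90,x:x+120],(400,300),interpolation=2)
cv2.imwrite('pics/c1.png',np.hstack([f(t,185,150),f(s,340,160)])[:,:,::-1])"
```

```text
1.4 [0.5937 0.2638 0.2104] [3.1404e+00 3.0000e-03 1.7923e+00] [-1.6 -0.3  0.1] 1.003
xyz [  8.4  -3.2 110.4] yaw -0.0087
```

View pics/c1.png

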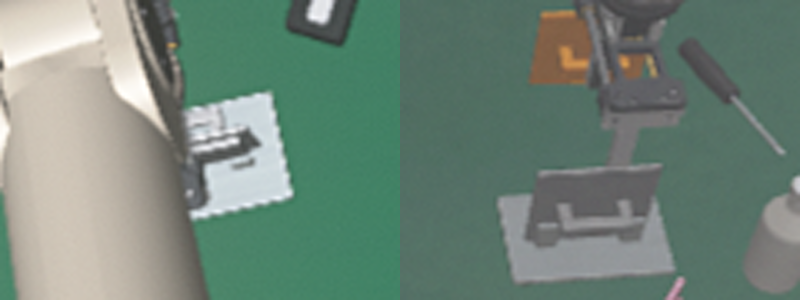

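```bash
python3 -c "
from h import *
st();c=cap('scene')
p=proj(c,[[.594+.046,.264+.01,.191],[.594-.046,.264-.01,.191],[.589,.271,.124],[.594,.264,.105]]);print((p-[340,160])/[120,90]*[400,300]+[400,0])"
```

```text
1.5 [0.5901 0.2693 0.2101] [-3.1411e+00  5.0000e-04  1.7980e+00] [-0.5  0.8 -0.3] 1.0
[[609.98634786 166.15919682]
 [592.41061981  89.77558109]
 [597.90817445 166.15699761]
 [587.85252768 180.6476306 ]]
```

The projections agree with the picture: the finger straddles the lid's top edge. I'll descend and pinch.

Call:
servo_tool(moves=[{"xyz":[0,0,40],"yaw":0,"jaw":1},{"xyz":[0,0,70],"yaw":0,"jaw":1},{"xyz":[0,0,95],"yaw":0,"jaw":1},{"xyz":[0,0,109],"yaw":0,"jaw":1},{"xyz":[0,0,109],"yaw":0,"jaw":1},{"xyz":[0,0,109],"yaw":0,"jaw":1},{"xyz":[0,0,109],"yaw":0,"jaw":1}])

```text
t: 2.25
tcp_pos: [0.59, 0.2713, 0.1029]
ee_rot: [3.14, -0.001, 1.801]
contact_force: [-0.1, 0.1, 0.5]
gripper_width: 1.001
```

Call:
servo_tool(moves=[{"xyz":[0,0,0],"yaw":0,"jaw":-0.3},{"xyz":[0,0,0],"yaw":0,"jaw":-1},{"xyz":[0,0,0],"yaw":0,"jaw":-1},{"xyz":[0,0,0],"yaw":0,"jaw":-1},{"xyz":[0,0,0],"yaw":0,"jaw":-1},{"xyz":[0,0,0],"yaw":0,"jaw":-1},{"xyz":[0,0,0],"yaw":0,"jaw":-1},{"xyz":[0,0,0],"yaw":0,"jaw":-1}], squeeze=20)

```text
t: 3.05
tcp_pos: [0.5894, 0.2707, 0.1015]
ee_rot: [-3.142, 0.0, 1.801]
contact_force: [-0.3, 1.0, 0.1]
gripper_width: 0.358
```

Call:
servo_tool(moves=[{"xyz":[0,0,0],"yaw":0,"jaw":-1},{"xyz":[0,0,0],"yaw":0,"jaw":-1},{"xyz":[0,0,0],"yaw":0,"jaw":-1},{"xyz":[0,0,0],"yaw":0,"jaw":-1},{"xyz":[0,0,0],"yaw":0,"jaw":-1},{"xyz":[0,0,0],"yaw":0,"jaw":-1}])

```text
t: 3.65
tcp_pos: [0.5894, 0.2707, 0.1014]
ee_rot: [-3.142, 0.0, 1.801]
contact_force: [-0.0, -0.3, -0.9]
gripper_width: 0.147
```

Call:
servo_tool(moves=[{"xyz":[0,0,0],"yaw":0,"jaw":-1},{"xyz":[0,0,-10],"yaw":0,"jaw":-1},{"xyz":[0,0,-25],"yaw":0,"jaw":-1},{"xyz":[0,0,-50],"yaw":0,"jaw":-1},{"xyz":[0,0,-75],"yaw":0,"jaw":-1},{"xyz":[0,0,-100],"yaw":0,"jaw":-1},{"xyz":[0,0,-100],"yaw":0,"jaw":-1},{"xyz":[0,0,-100],"yaw":0,"jaw":-1}])

```text
t: 4.45
tcp_pos: [0.5895, 0.2709, 0.2025]
ee_rot: [3.14, -0.001, 1.801]
contact_force: [-0.9, 0.4, -1.8]
gripper_width: 0.15
```

```bash
python3 -c "
from h import *
st();delta(.595,.03,.2,1.5708);c=cap('scene','s2')
cv2.imwrite('pics/c2.png',cv2.resize(c['frame'][110:290,290:470],(400,400),interpolation=2)[:,:,::-1])"
```

```text
4.45 [0.5895 0.2709 0.2025] [ 3.1403e+00 -8.0000e-04  1.8008e+00] [-0.9  0.4 -1.8] 0.15
xyz [-235.8  -49.6    2.2] yaw 0.23
```

View pics/c2.png

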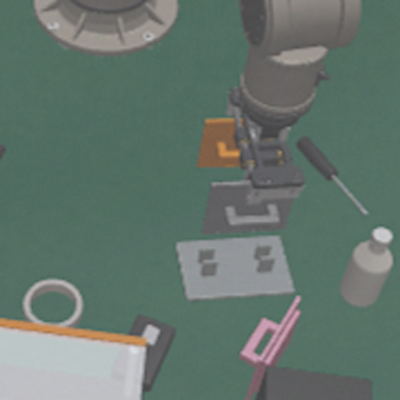

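The lid is held upright and clear of the empty rack. I'll carry it to the free area in front.

Call:
servo_tool(moves=[{"xyz":[-30,-6,0],"yaw":0.03,"jaw":-1},{"xyz":[-70,-15,0],"yaw":0.08,"jaw":-1},{"xyz":[-110,-23,0],"yaw":0.12,"jaw":-1},{"xyz":[-150,-32,0],"yaw":0.16,"jaw":-1},{"xyz":[-190,-40,0],"yaw":0.2,"jaw":-1},{"xyz":[-220,-46,0],"yaw":0.22,"jaw":-1},{"xyz":[-236,-50,20],"yaw":0.23,"jaw":-1},{"xyz":[-236,-50,55],"yaw":0.23,"jaw":-1},{"xyz":[-236,-50,85],"yaw":0.23,"jaw":-1},{"xyz":[-236,-50,98],"yaw":0.23,"jaw":-1},{"xyz":[-236,-50,103],"yaw":0.23,"jaw":-1},{"xyz":[-236,-50,103],"yaw":0.23,"jaw":-1}])

```text
t: 5.7
tcp_pos: [0.5945, 0.0293, 0.0985]
ee_rot: [-3.141, 0.0, 1.57]
contact_force: [-0.1, -0.1, -0.3]
gripper_width: 0.147
```

Call:
servo_tool(moves=[{"xyz":[0,0,2],"yaw":0,"jaw":-1},{"xyz":[0,0,4],"yaw":0,"jaw":-1},{"xyz":[0,0,4],"yaw":0,"jaw":-1}])

```text
t: 6.0
tcp_pos: [0.5947, 0.0297, 0.095]
ee_rot: [3.141, -0.0, 1.571]
contact_force: [-0.3, -0.9, -2.2]
gripper_width: 0.149
```

Call:
servo_tool(moves=[{"xyz":[0,0,1],"yaw":0,"jaw":-1},{"xyz":[0,0,2],"yaw":0,"jaw":-1},{"xyz":[0,0,2],"yaw":0,"jaw":-1},{"xyz":[0,0,2],"yaw":0,"jaw":-1}])

```text
t: 6.4
tcp_pos: [0.5948, 0.0297, 0.0934]
ee_rot: [3.141, -0.001, 1.571]
contact_force: [-3.6, 0.8, 12.3]
gripper_width: 0.146
```

Call:
servo_tool(moves=[{"xyz":[0,-4,-1],"yaw":0,"jaw":-0.5},{"xyz":[0,-10,-1],"yaw":0,"jaw":-0.45},{"xyz":[0,-16,-1],"yaw":0,"jaw":-0.45},{"xyz":[0,-22,-1],"yaw":0,"jaw":-0.45},{"xyz":[0,-28,-1],"yaw":0,"jaw":-0.4},{"xyz":[0,-28,-1],"yaw":0,"jaw":-0.4},{"xyz":[0,-28,-1],"yaw":0,"jaw":-0.4}])

```text
t: 7.1
tcp_pos: [0.5665, 0.0297, 0.0936]
ee_rot: [3.141, -0.0, 1.571]
contact_force: [-0.7, -0.7, 0.0]
gripper_width: 0.299
```

```bash
python3 -c "
from h import *
st();c=cap('scene','s3');t=cap('top','t3')
f=lambda i,x,y:cv2.resize(i[y:y+100,x:x+100],(400,400),interpolation=2)
cv2.imwrite('pics/c3.png',np.hstack([f(c['frame'],260,140),f(t['frame'],265,150)])[:,:,::-1])"
```

```text
7.1 [0.5665 0.0297 0.0936] [ 3.1415e+00 -1.0000e-04  1.5710e+00] [-0.7 -0.7  0. ] 0.299
```

View pics/c3.png

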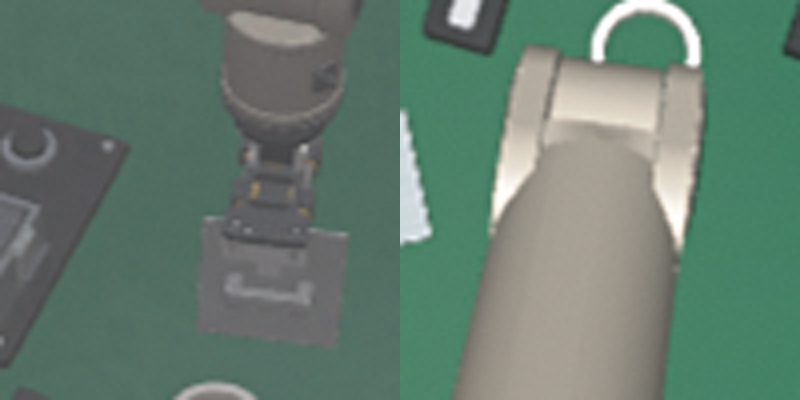

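The lid leans towards the robot against the front finger, with its bottom edge on the bench. Next I'll open and lower the fingers, then walk the lid down.

Call:
servo_tool(moves=[{"xyz":[0,0,0],"yaw":0,"jaw":0},{"xyz":[0,2,0],"yaw":0,"jaw":1},{"xyz":[0,4,0],"yaw":0,"jaw":1},{"xyz":[0,6,0],"yaw":0,"jaw":1},{"xyz":[0,8,0],"yaw":0,"jaw":1},{"xyz":[0,10,0],"yaw":0,"jaw":1},{"xyz":[0,10,0],"yaw":0,"jaw":1},{"xyz":[0,10,0],"yaw":0,"jaw":1},{"xyz":[0,10,0],"yaw":0,"jaw":1},{"xyz":[0,10,0],"yaw":0,"jaw":1}])

```text
t: 8.2
tcp_pos: [0.5764, 0.0296, 0.0935]
ee_rot: [-3.141, 0.0, 1.571]
contact_force: [0.3, -0.6, 0.5]
gripper_width: 1.001
```

Call:
servo_tool(moves=[{"xyz":[0,0,10],"yaw":0,"jaw":1},{"xyz":[0,0,20],"yaw":0,"jaw":1},{"xyz":[0,0,30],"yaw":0,"jaw":1},{"xyz":[0,0,40],"yaw":0,"jaw":1},{"xyz":[0,0,48],"yaw":0,"jaw":1},{"xyz":[0,0,48],"yaw":0,"jaw":1},{"xyz":[0,0,48],"yaw":0,"jaw":1}])

```text
t: 8.9
tcp_pos: [0.5766, 0.0294, 0.0453]
ee_rot: [-3.141, 0.0, 1.57]
contact_force: [0.7, -0.6, 0.5]
gripper_width: 1.003
```

Call:
servo_tool(moves=[{"xyz":[0,-6,0],"yaw":0,"jaw":1},{"xyz":[0,-12,0],"yaw":0,"jaw":1},{"xyz":[0,-18,0],"yaw":0,"jaw":1},{"xyz":[0,-24,0],"yaw":0,"jaw":1},{"xyz":[0,-30,0],"yaw":0,"jaw":1},{"xyz":[0,-36,0],"yaw":0,"jaw":1},{"xyz":[0,-42,0],"yaw":0,"jaw":1},{"xyz":[0,-48,0],"yaw":0,"jaw":1},{"xyz":[0,-54,0],"yaw":0,"jaw":1},{"xyz":[0,-59,0],"yaw":0,"jaw":1},{"xyz":[0,-64,0],"yaw":0,"jaw":1},{"xyz":[0,-64,0],"yaw":0,"jaw":1}])

```text
t: 10.1
tcp_pos: [0.5119, 0.0296, 0.0455]
ee_rot: [-3.141, -0.0, 1.571]
contact_force: [1.0, -1.0, 0.0]
gripper_width: 1.001
```

```bash
python3 -c "
from h import *
st();c=cap('scene','s4')
f=lambda i,x,y:cv2.resize(i[y:y+100,x:x+100],(500,500),interpolation=2)
cv2.imwrite('pics/c4.png',f(c['frame'],260,140)[:,:,::-1])"
```

```text
10.1 [0.5119 0.0296 0.0455] [-3.1412e+00 -1.0000e-04  1.5707e+00] [ 1. -1.  0.] 1.001
```

View pics/c4.png

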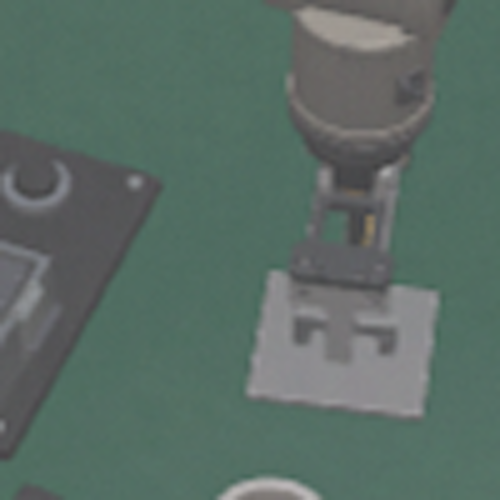

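The lid lies handle up between the open fingers, corners at about scene (315,194), (347,198), (345,223) and (310,219). I'll rise clear and measure it.

Call:
servo_tool(moves=[{"xyz":[0,0,-30],"yaw":0,"jaw":1},{"xyz":[0,0,-70],"yaw":0,"jaw":1},{"xyz":[0,0,-110],"yaw":0,"jaw":1},{"xyz":[0,-30,-150],"yaw":0,"jaw":1},{"xyz":[0,-60,-170],"yaw":0,"jaw":1},{"xyz":[0,-60,-170],"yaw":0,"jaw":1},{"xyz":[0,-60,-170],"yaw":0,"jaw":1}])

```text
t: 10.85
tcp_pos: [0.4529, 0.0301, 0.2161]
ee_rot: [3.14, -0.002, 1.572]
contact_force: [0.3, 0.2, -0.2]
gripper_width: 0.998
```

```bash
cat > lid.py <<'E'
from h import *
def lidrect(c,z,x0,y0,x1,y1):
    h=cv2.cvtColor(c['frame'],cv2.COLOR_RGB2HSV);m=((h[...,1]<45)*255).astype(np.uint8)
    o=np.zeros_like(m);o[y0:y1,x0:x1]=m[y0:y1,x0:x1]
    k=max(cv2.findContours(o,0,1)[0],key=cv2.contourArea)[:,0]
    P=np.array([ray(c,u+0.,v+0.,z)[:2]*1000 for u,v in k],np.float32);return cv2.minAreaRect(P),k.min(0),k.max(0)
E
python3 -c "
from lid import *
st();c=cap('scene','s5');print(lidrect(c,.014,300,180,360,235))
def q(x,y):return 260+x/5,140+y/5
P=[ray(c,*q(*p),.014) for p in [(275,270),(437,290),(425,415),(248,397)]];print(np.round(P,4),np.mean(P,0))
cv2.imwrite('pics/c5.png',cv2.resize(c['frame'][140:240,260:360],(500,500),interpolation=2)[:,:,::-1])"
```

```text
10.85 [0.4529 0.0301 0.2161] [ 3.1398e+00 -1.8000e-03  1.5716e+00] [ 0.3  0.2 -0.2] 0.998
(((535.6524658203125, 29.940135955810547), (120.87329864501953, 129.28677368164062), 0.2056199014186859), array([309, 194], dtype=int32), array([347, 223], dtype=int32))
[[ 0.4771 -0.0272  0.014 ]
 [ 0.4772  0.0933  0.014 ]
 [ 0.591   0.0966  0.014 ]
 [ 0.5949 -0.0292  0.014 ]] [0.53507258 0.03336405 0.014     ]
```

View pics/c5.png

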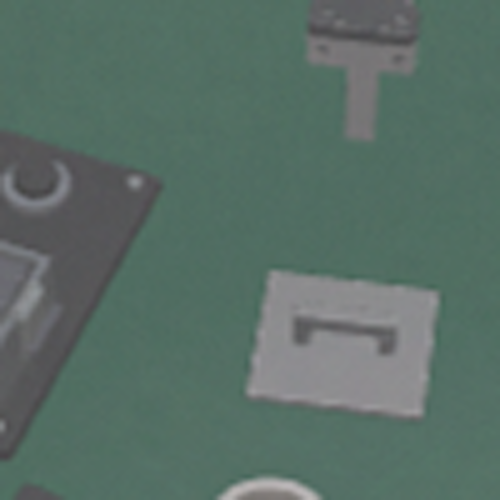

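It lies flat: measured 117–121 × 126–129 mm, centre (0.535, 0.031), yaw about 0. Now I'll grasp the handle.

Call:
servo_tool(moves=[{"xyz":[1,45,0],"yaw":0,"jaw":1},{"xyz":[1,83,40],"yaw":0,"jaw":1},{"xyz":[1,83,80],"yaw":0,"jaw":1},{"xyz":[1,83,120],"yaw":0,"jaw":0.5},{"xyz":[1,83,150],"yaw":0,"jaw":0.2},{"xyz":[1,83,170],"yaw":0,"jaw":0.0},{"xyz":[1,83,176],"yaw":0,"jaw":0.0},{"xyz":[1,83,176],"yaw":0,"jaw":-0.2},{"xyz":[1,83,176],"yaw":0,"jaw":-0.2}])

```text
t: 11.8
tcp_pos: [0.5361, 0.0303, 0.0398]
ee_rot: [3.141, 0.0, 1.57]
contact_force: [-0.3, -0.1, 1.5]
gripper_width: 0.527
```

```bash
python3 -c "
from h import *
st()"
```

```text
11.8 [0.5361 0.0303 0.0398] [3.1413e+00 4.0000e-04 1.5704e+00] [-0.3 -0.1  1.5] 0.527
```

Call:
servo_tool(moves=[{"xyz":[0,0,0],"yaw":0,"jaw":-1},{"xyz":[0,0,0],"yaw":0,"jaw":-1},{"xyz":[0,0,0],"yaw":0,"jaw":-1},{"xyz":[0,0,0],"yaw":0,"jaw":-1},{"xyz":[0,0,0],"yaw":0,"jaw":-1},{"xyz":[0,0,0],"yaw":0,"jaw":-1},{"xyz":[0,0,0],"yaw":0,"jaw":-1},{"xyz":[0,0,0],"yaw":0,"jaw":-1}], squeeze=50)

```text
t: 12.6
tcp_pos: [0.5356, 0.0307, 0.0398]
ee_rot: [3.141, -0.0, 1.571]
contact_force: [-1.2, 0.8, 6.4]
gripper_width: 0.146
```

Call:
servo_tool(moves=[{"xyz":[0,0,-15],"yaw":0,"jaw":-1},{"xyz":[0,0,-40],"yaw":0,"jaw":-1},{"xyz":[0,0,-80],"yaw":0,"jaw":-1},{"xyz":[0,0,-110],"yaw":0,"jaw":-1},{"xyz":[0,0,-120],"yaw":0,"jaw":-1},{"xyz":[0,0,-120],"yaw":0,"jaw":-1},{"xyz":[0,0,-120],"yaw":0,"jaw":-1}])

```text
t: 13.3
tcp_pos: [0.5349, 0.0307, 0.1588]
ee_rot: [-3.141, -0.0, 1.571]
contact_force: [0.3, -0.8, -3.0]
gripper_width: 0.146
```

```bash
python3 -c "
from h import *
delta(.5744,-.2515,.160,1.5708-.226)"
```

```text
xyz [-282.2   39.4   -1.2] yaw 0.2263
```

Call:
servo_tool(moves=[{"xyz":[-40,6,0],"yaw":0.03,"jaw":-1},{"xyz":[-80,11,0],"yaw":0.06,"jaw":-1},{"xyz":[-120,17,0],"yaw":0.1,"jaw":-1},{"xyz":[-160,22,0],"yaw":0.13,"jaw":-1},{"xyz":[-200,28,0],"yaw":0.16,"jaw":-1},{"xyz":[-240,34,0],"yaw":0.19,"jaw":-1},{"xyz":[-270,38,0],"yaw":0.22,"jaw":-1},{"xyz":[-282,39,0],"yaw":0.226,"jaw":-1},{"xyz":[-282,39,10],"yaw":0.226,"jaw":-1},{"xyz":[-282,39,20],"yaw":0.226,"jaw":-1},{"xyz":[-282,39,20],"yaw":0.226,"jaw":-1},{"xyz":[-282,39,20],"yaw":0.226,"jaw":-1}])

```text
t: 14.5
tcp_pos: [0.5744, -0.2499, 0.1388]
ee_rot: [-3.14, -0.0, 1.347]
contact_force: [0.1, -0.0, -1.9]
gripper_width: 0.142
```

```bash
python3 -c "
from h import *
st();c=cap('scene','s6');t=cap('top','t6')
f=lambda i,x,y:cv2.resize(i[y:y+75,x:x+75],(400,400),interpolation=2)
cv2.imwrite('pics/c6.png',np.hstack([f(c['frame'],210,165),f(t['frame'],365,170)])[:,:,::-1])"
```

```text
14.5 [ 0.5744 -0.2499  0.1388] [-3.1404e+00 -4.0000e-04  1.3466e+00] [ 0.1 -0.  -1.9] 0.142
```

View pics/c6.png

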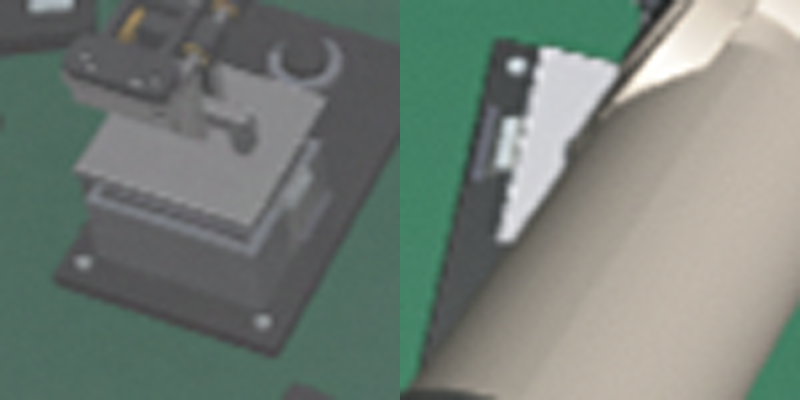

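```bash
python3 -c "
from h import *
import cv2
c=cap('scene');k=75/400
def R(a):return np.array([[np.cos(a),-np.sin(a)],[np.sin(a),np.cos(a)]])
def go(n,pts,z,loc,yaws):
    P=np.array([ray(c,210+u*k,165+v*k,z)[:2] for u,v in pts])
    print(n,'yaw edges',[round(float(np.degrees(np.arctan2(*(P[i]-P[i+1])[::-1]))),1) for i in range(len(P)-1)],'len',[round(float(np.linalg.norm(P[i]-P[i+1])),4) for i in range(len(P)-1)])
    print(' ctr each',[(p-R(yaws)@np.array(l)).round(4) for p,l in zip(P,loc)])
y=-.225
go('lid',[(75,168),(255,222),(325,98)],.1138,[(.058,-.063),(.058,.063),(-.058,.063)],y)
go('rim',[(92,200),(250,250),(320,142)],.075,[(.051,-.061),(.051,.061),(-.051,.061)],y)
k=.24
q=[(125,95),(248,132),(200,217),(70,170)]
P=np.array([ray(c,210+u*.24,160+v*.24,.075)[:2] for u,v in q]);L=[(-.051,-.061),(-.051,.061),(.051,.061),(.051,-.061)]
print('rim0',[(p-R(y)@np.array(l)).round(4) for p,l in zip(P,L)])
t=cap('top')
p=ray(t,365+537*0+ (540-400)*75/400,170+48*75/400,.1138)[:2];print('top lid',(p-R(y)@np.array([.058,.063])).round(4))
p=ray(t,365+(500-400)*75/400,170+242*75/400,.1138)[:2];print('top lid2',(p-R(y)@np.array([-.058,.063])).round(4))
"
```

```text
lid yaw edges [-101.3, -12.0] len [0.1252, 0.1095]
 ctr each [array([ 0.5744, -0.2466]), array([ 0.5709, -0.2467]), array([ 0.5769, -0.2498])]
rim yaw edges [-102.2, -15.4] len [0.113, 0.0985]
 ctr each [array([ 0.5756, -0.2456]), array([ 0.5722, -0.254 ]), array([ 0.5767, -0.2507])]
rim0 [array([ 0.5805, -0.2464]), array([ 0.5772, -0.2523]), array([ 0.5724, -0.2501]), array([ 0.5685, -0.2491])]
top lid [ 0.5724 -0.2497]
top lid2 [ 0.5714 -0.252 ]
```

Both views put the lid about 2 mm to +y and 1 mm to −x of the chamber, so I'll correct that and lower to just above the catches.

Call:
servo_tool(moves=[{"xyz":[-1.7,1.4,5],"yaw":0,"jaw":-1},{"xyz":[-1.7,1.4,10],"yaw":0,"jaw":-1},{"xyz":[-1.7,1.4,15],"yaw":0,"jaw":-1},{"xyz":[-1.7,1.4,17],"yaw":0,"jaw":-1},{"xyz":[-1.7,1.4,17],"yaw":0,"jaw":-1},{"xyz":[-1.7,1.4,17],"yaw":0,"jaw":-1}])

```text
t: 15.3
tcp_pos: [0.5754, -0.2533, 0.1225]
ee_rot: [-3.141, -0.0, 1.345]
contact_force: [-0.8, 2.4, -1.1]
gripper_width: 0.143
```

```bash
python3 -c "
from h import *
st();c=cap('scene','s7');t=cap('top','t7')
f=lambda i,x,y:cv2.resize(i[y:y+50,x:x+50],(400,400),interpolation=2)
cv2.imwrite('pics/c7.png',np.hstack([f(c['frame'],222,178),f(t['frame'],372,170)])[:,:,::-1])"
```

```text
15.3 [ 0.5754 -0.2533  0.1225] [-3.1414e+00 -2.0000e-04  1.3447e+00] [-0.8  2.4 -1.1] 0.143
```

View pics/c7.png

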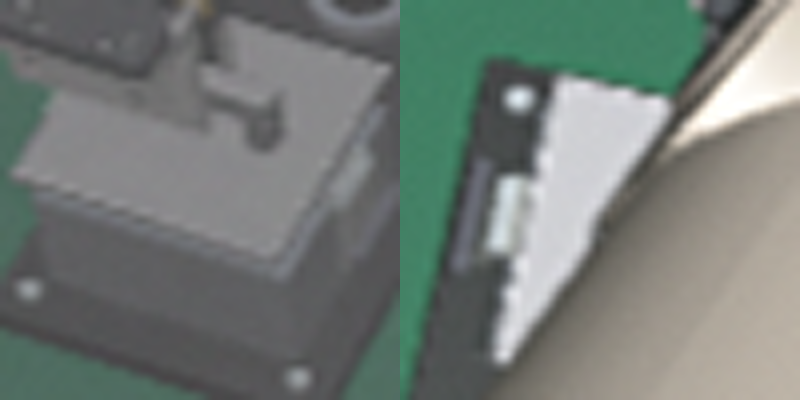

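The lid hangs over the chamber with only a thin rim visible below its near edge and the left catch beside it. It went about 1 mm too far in −y (there is a small +y force), so I'll back off 1 mm and descend, feeling the force.

Call:
servo_tool(moves=[{"xyz":[1,0,0],"yaw":0,"jaw":-1},{"xyz":[1,0,1],"yaw":0,"jaw":-1},{"xyz":[1,0,2],"yaw":0,"jaw":-1},{"xyz":[1,0,3],"yaw":0,"jaw":-1},{"xyz":[1,0,4],"yaw":0,"jaw":-1},{"xyz":[1,0,4],"yaw":0,"jaw":-1}], squeeze=60)

```text
t: 16.0
tcp_pos: [0.5759, -0.2525, 0.1186]
ee_rot: [3.141, 0.0, 1.345]
contact_force: [0.8, 1.7, 2.9]
gripper_width: 0.143
```

Call:
servo_tool(moves=[{"xyz":[0,0,1],"yaw":0,"jaw":-1},{"xyz":[0,0,2],"yaw":0,"jaw":-1},{"xyz":[0,0,3],"yaw":0,"jaw":-1},{"xyz":[0,0,3],"yaw":0,"jaw":-1}])

```text
t: 16.4
tcp_pos: [0.576, -0.2527, 0.1157]
ee_rot: [3.141, 0.0, 1.345]
contact_force: [1.0, 1.0, 3.8]
gripper_width: 0.146
```

Call:
servo_tool(moves=[{"xyz":[0,0,1],"yaw":0,"jaw":-1},{"xyz":[0,0,2],"yaw":0,"jaw":-1},{"xyz":[0,0,3],"yaw":0,"jaw":-1},{"xyz":[0,0,3],"yaw":0,"jaw":-1}])

```text
t: 16.8
tcp_pos: [0.576, -0.2527, 0.1128]
ee_rot: [3.141, 0.0, 1.345]
contact_force: [0.8, -0.3, 6.7]
gripper_width: 0.143
```

Call:
servo_tool(moves=[{"xyz":[0,0,1],"yaw":0,"jaw":-1},{"xyz":[0,0,2],"yaw":0,"jaw":-1},{"xyz":[0,0,3],"yaw":0,"jaw":-1},{"xyz":[0,0,4],"yaw":0,"jaw":-1},{"xyz":[0,0,4],"yaw":0,"jaw":-1},{"xyz":[0,0,4],"yaw":0,"jaw":-1}])

```text
t: 17.4
tcp_pos: [0.576, -0.2528, 0.1091]
ee_rot: [3.141, 0.0, 1.345]
contact_force: [-0.3, 1.2, 12.2]
gripper_width: 0.14
```

Call:
servo_tool(moves=[{"xyz":[0,0,0.5],"yaw":0,"jaw":-1},{"xyz":[0,0,1],"yaw":0,"jaw":-1},{"xyz":[0,0,1.5],"yaw":0,"jaw":-1},{"xyz":[0,0,1.5],"yaw":0,"jaw":-1}])

```text
t: 17.8
tcp_pos: [0.576, -0.2528, 0.1077]
ee_rot: [3.141, -0.0, 1.344]
contact_force: [-1.6, 1.8, 13.6]
gripper_width: 0.144
```

Call:
servo_tool(moves=[{"xyz":[0,0,0.5],"yaw":0,"jaw":-1},{"xyz":[0,0,1],"yaw":0,"jaw":-1},{"xyz":[0,0,1],"yaw":0,"jaw":-1}])

```text
t: 18.1
tcp_pos: [0.576, -0.2528, 0.1068]
ee_rot: [3.141, -0.0, 1.345]
contact_force: [-1.8, 1.9, 15.6]
gripper_width: 0.139
```

Call:
servo_tool(moves=[{"xyz":[0,0,0.4],"yaw":0,"jaw":-1},{"xyz":[0,0,0.7],"yaw":0,"jaw":-1},{"xyz":[0,0,0.7],"yaw":0,"jaw":-1}])

```text
t: 18.4
tcp_pos: [0.576, -0.2528, 0.1067]
ee_rot: [3.14, -0.001, 1.344]
contact_force: [-5.7, 3.6, 27.6]
gripper_width: 0.14
```

It reached the hard stop at 27.6 N. I'll ease back to latched height and check that the catches hold.

Call:
servo_tool(moves=[{"xyz":[0,0,-1],"yaw":0,"jaw":-1},{"xyz":[0,0,-2],"yaw":0,"jaw":-1},{"xyz":[0,0,-2.5],"yaw":0,"jaw":-1},{"xyz":[0,0,-2.5],"yaw":0,"jaw":-1}])

```text
t: 18.8
tcp_pos: [0.576, -0.2528, 0.1085]
ee_rot: [3.141, -0.0, 1.345]
contact_force: [-1.9, 1.0, 12.2]
gripper_width: 0.143
```

Call:
servo_tool(moves=[{"xyz":[0,0,0],"yaw":0,"jaw":-0.6},{"xyz":[0,0,0],"yaw":0,"jaw":-0.4},{"xyz":[0,0,0],"yaw":0,"jaw":-0.2},{"xyz":[0,0,0],"yaw":0,"jaw":0},{"xyz":[0,0,0],"yaw":0,"jaw":0},{"xyz":[0,0,-30],"yaw":0,"jaw":0},{"xyz":[0,0,-70],"yaw":0,"jaw":0},{"xyz":[0,0,-110],"yaw":0,"jaw":0},{"xyz":[0,-50,-110],"yaw":0,"jaw":-1},{"xyz":[0,-100,-110],"yaw":0,"jaw":-1},{"xyz":[0,-125,-110],"yaw":0,"jaw":-1},{"xyz":[0,-125,-110],"yaw":0,"jaw":-1}])

```text
t: 20.0
tcp_pos: [0.451, -0.2238, 0.2179]
ee_rot: [-3.141, -0.003, 1.344]
contact_force: [0.1, 0.1, -0.2]
gripper_width: 0.2
```

```bash
python3 -c "
from h import *
st();delta(.4285,-.218,.2,1.345);c=cap('scene','s8')
P=cv2.resize(c['frame'][165:240,210:310],(800,600),interpolation=2)
cv2.imwrite('pics/c8.png',P[:,:,::-1])"
```

```text
20.0 [ 0.451  -0.2238  0.2179] [-3.1414e+00 -2.6000e-03  1.3436e+00] [ 0.1  0.1 -0.2] 0.2
xyz [  0.6 -23.2  17.9] yaw -0.0014
```

View pics/c8.png

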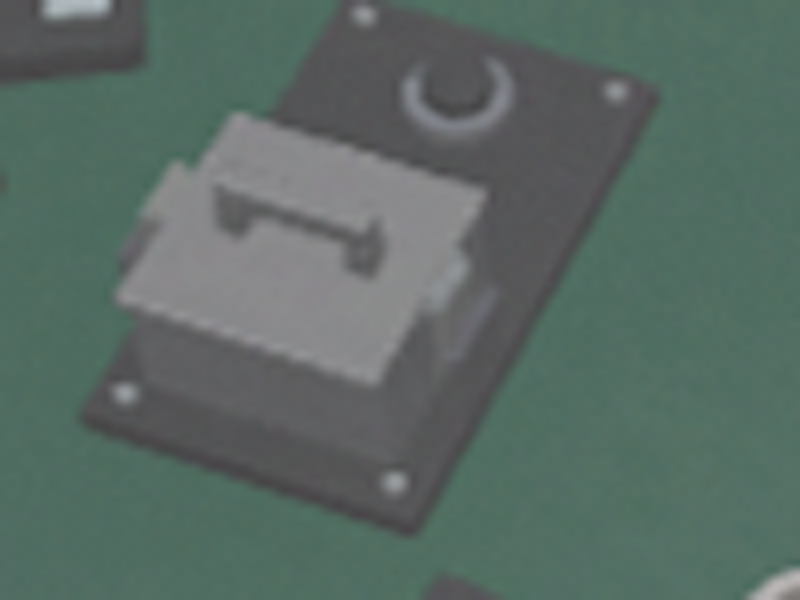

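The lid looks level on the chamber. The catch noses appear over its edges at (165,195) and (450,280), and the button is at (457,85). I'll check its height from the corners.

```bash
python3 -c "
from h import *
c=cap('scene');y=-.225
R=np.array([[np.cos(y),-np.sin(y)],[np.sin(y),np.cos(y)]])
L=np.array([(.058,-.063),(.058,.063),(-.058,.063),(-.058,-.063)])
for z in(.083,.094):
  P=np.array([ray(c,210+u/8,165+v/8,z)[:2] for u,v in [(118,300),(382,383),(487,190),(235,112)]])
  print(z,(P-L@R.T).mean(0),[np.linalg.norm(P[i]-P[i-1]).round(4) for i in range(4)])
P=cv2.perspectiveTransform
for z in(.03,.04):print(ray(c,210+457/8,165+88/8,z))
delta(.576,-.253,.150,1.345)
"
```

```text
0.083 [ 0.57602062 -0.24966535] [np.float64(0.1148), np.float64(0.1249), np.float64(0.1137), np.float64(0.1238)]
0.094 [ 0.58452265 -0.2465784 ] [np.float64(0.1139), np.float64(0.1238), np.float64(0.1127), np.float64(0.1228)]
[ 0.43188663 -0.21617481  0.03      ]
[ 0.44037824 -0.21372593  0.04      ]
xyz [ -1.  124.9  68.4] yaw 0.0003
```

The height fits home (0.083 gives centre 0.576, −0.250; 0.094 would be 9 mm off). To be sure before pressing the button, I'll feel the handle top with shut fingers; contact is expected at TCP z ≈ 0.134.

Call:
servo_tool(moves=[{"xyz":[0,50,0],"yaw":0,"jaw":-1},{"xyz":[0,100,0],"yaw":0,"jaw":-1},{"xyz":[0,125,20],"yaw":0,"jaw":-1},{"xyz":[0,125,50],"yaw":0,"jaw":-1},{"xyz":[0,125,70],"yaw":0,"jaw":-1},{"xyz":[0,125,78],"yaw":0,"jaw":-1},{"xyz":[0,125,81],"yaw":0,"jaw":-1},{"xyz":[0,125,81],"yaw":0,"jaw":-1},{"xyz":[0,125,81],"yaw":0,"jaw":-1}])

```text
t: 21.0
tcp_pos: [0.5763, -0.2527, 0.1378]
ee_rot: [3.14, 0.0, 1.345]
contact_force: [0.2, -0.7, 0.1]
gripper_width: 0.004
```

Call:
servo_tool(moves=[{"xyz":[0,0,1],"yaw":0,"jaw":-1},{"xyz":[0,0,2],"yaw":0,"jaw":-1},{"xyz":[0,0,3],"yaw":0,"jaw":-1},{"xyz":[0,0,3],"yaw":0,"jaw":-1}])

```text
t: 21.4
tcp_pos: [0.576, -0.2525, 0.1344]
ee_rot: [3.141, -0.0, 1.345]
contact_force: [-1.1, 2.1, 7.3]
gripper_width: 0.007
```

Contact came at 0.1345, so the lid is home. Now the button.

Call:
servo_tool(moves=[{"xyz":[0,0,-30],"yaw":0,"jaw":-1},{"xyz":[0,-30,-50],"yaw":0,"jaw":-1},{"xyz":[0,-75,-50],"yaw":0,"jaw":-1},{"xyz":[0,-120,-50],"yaw":0,"jaw":-1},{"xyz":[0,-150,-40],"yaw":0,"jaw":-1},{"xyz":[0,-150,0],"yaw":0,"jaw":-1},{"xyz":[0,-150,40],"yaw":0,"jaw":-1},{"xyz":[0,-150,60],"yaw":0,"jaw":-1},{"xyz":[0,-150,65],"yaw":0,"jaw":-1},{"xyz":[0,-150,65],"yaw":0,"jaw":-1},{"xyz":[0,-150,65],"yaw":0,"jaw":-1}])

```text
t: 22.5
tcp_pos: [0.4301, -0.2192, 0.0698]
ee_rot: [3.14, 0.0, 1.345]
contact_force: [-0.1, -0.9, -0.1]
gripper_width: 0.004
```

Call:
servo_tool(moves=[{"xyz":[0,0,1],"yaw":0,"jaw":-1},{"xyz":[0,0,2],"yaw":0,"jaw":-1},{"xyz":[0,0,3],"yaw":0,"jaw":-1},{"xyz":[0,0,4],"yaw":0,"jaw":-1},{"xyz":[0,0,5],"yaw":0,"jaw":-1},{"xyz":[0,0,5],"yaw":0,"jaw":-1}])

```text
t: 23.1
tcp_pos: [0.4294, -0.2188, 0.0637]
ee_rot: [-3.141, 0.0, 1.345]
contact_force: [0.2, -0.2, 0.2]
gripper_width: 0.005
```

Call:
servo_tool(moves=[{"xyz":[0,0,1],"yaw":0,"jaw":-1},{"xyz":[0,0,2],"yaw":0,"jaw":-1},{"xyz":[0,0,3],"yaw":0,"jaw":-1},{"xyz":[0,0,4],"yaw":0,"jaw":-1},{"xyz":[0,0,4],"yaw":0,"jaw":-1}])

```text
t: 23.6
tcp_pos: [0.4294, -0.2188, 0.0597]
ee_rot: [-3.141, 0.0, 1.345]
contact_force: [0.5, 0.7, 0.7]
gripper_width: 0.009
```

Call:
servo_tool(moves=[{"xyz":[0,0,1],"yaw":0,"jaw":-1},{"xyz":[0,0,2],"yaw":0,"jaw":-1},{"xyz":[0,0,3],"yaw":0,"jaw":-1},{"xyz":[0,0,4],"yaw":0,"jaw":-1},{"xyz":[0,0,4],"yaw":0,"jaw":-1}])

```text
t: 24.1
tcp_pos: [0.4295, -0.2188, 0.0557]
ee_rot: [-3.141, 0.0, 1.345]
contact_force: [-0.3, 0.1, 2.0]
gripper_width: 0.003
```

Call:
servo_tool(moves=[{"xyz":[0,0,1],"yaw":0,"jaw":-1},{"xyz":[0,0,2],"yaw":0,"jaw":-1},{"xyz":[0,0,2],"yaw":0,"jaw":-1}])

```text
t: 24.4
tcp_pos: [0.4295, -0.2188, 0.0537]
ee_rot: [-3.141, 0.0, 1.345]
contact_force: [-0.2, 0.4, 2.1]
gripper_width: 0.005
```

Call:
servo_tool(moves=[{"xyz":[0,0,1],"yaw":0,"jaw":-1},{"xyz":[0,0,2],"yaw":0,"jaw":-1},{"xyz":[0,0,2],"yaw":0,"jaw":-1}])

```text
t: 24.7
tcp_pos: [0.4295, -0.2188, 0.0517]
ee_rot: [-3.142, 0.0, 1.345]
contact_force: [0.4, 1.2, 3.9]
gripper_width: 0.005
```

Call:
servo_tool(moves=[{"xyz":[0,0,1],"yaw":0,"jaw":-1},{"xyz":[0,0,2],"yaw":0,"jaw":-1},{"xyz":[0,0,2],"yaw":0,"jaw":-1}])

```text
t: 25.0
tcp_pos: [0.4295, -0.2188, 0.0497]
ee_rot: [-3.142, 0.0, 1.345]
contact_force: [-0.3, 1.3, 3.9]
gripper_width: 0.006
```

Call:
servo_tool(moves=[{"xyz":[0,0,0.7],"yaw":0,"jaw":-1},{"xyz":[0,0,1.4],"yaw":0,"jaw":-1},{"xyz":[0,0,1.4],"yaw":0,"jaw":-1}])

```text
t: 25.3
tcp_pos: [0.4296, -0.2189, 0.0489]
ee_rot: [3.141, -0.001, 1.344]
contact_force: [-5.2, 2.9, 24.5]
gripper_width: 0.007
```

It is at the bottom stop. I'll ease 0.4 mm and hold.

Call:
servo_tool(moves=[{"xyz":[0,0,-0.4],"jaw":-1},{"xyz":[0,0,-0.4],"jaw":-1},{"xyz":[0,0,-0.4],"jaw":-1},{"xyz":[0,0,-0.4],"jaw":-1},{"xyz":[0,0,-0.4],"jaw":-1},{"xyz":[0,0,-0.4],"jaw":-1},{"xyz":[0,0,-0.4],"jaw":-1},{"xyz":[0,0,-0.4],"jaw":-1},{"xyz":[0,0,-0.4],"jaw":-1},{"xyz":[0,0,-0.4],"jaw":-1},{"xyz":[0,0,-0.4],"jaw":-1},{"xyz":[0,0,-0.4],"jaw":-1}])

```text
invalid input at $.moves[0]: expected keys xyz, yaw, jaw
```

Call:
servo_tool(moves=[{"xyz":[0,0,0],"jaw":-1},{"xyz":[0,0,0],"jaw":-1},{"xyz":[0,0,0],"jaw":-1},{"xyz":[0,0,0],"jaw":-1},{"xyz":[0,0,0],"jaw":-1},{"xyz":[0,0,0],"jaw":-1},{"xyz":[0,0,0],"jaw":-1},{"xyz":[0,0,0],"jaw":-1},{"xyz":[0,0,0],"jaw":-1},{"xyz":[0,0,0],"jaw":-1},{"xyz":[0,0,0],"jaw":-1},{"xyz":[0,0,0],"jaw":-1}])

```text
invalid input at $.moves[0]: expected keys xyz, yaw, jaw
```

Call:
servo_tool(moves=[{"xyz":[0,0,0],"jaw":-1},{"xyz":[0,0,0],"jaw":-1},{"xyz":[0,0,0],"jaw":-1},{"xyz":[0,0,-20],"jaw":-1},{"xyz":[0,0,-60],"jaw":-1},{"xyz":[0,0,-110],"jaw":-1},{"xyz":[0,0,-150],"jaw":-1},{"xyz":[0,0,-150],"jaw":-1},{"xyz":[0,0,-150],"jaw":-1},{"xyz":[0,0,-150],"jaw":-1}])

```text
invalid input at $.moves[0]: expected keys xyz, yaw, jaw
```

```bash
python3 -c "
from h import *
st();c=cap('scene','s9')
cv2.imwrite('pics/c9.png',cv2.resize(c['frame'][160:240,205:312],(800,600),interpolation=2)[:,:,::-1])
a=cv2.imread('pics/s8.png').astype(int);b=c['frame'][:,:,::-1].astype(int)
print('lid region diff',np.abs(a-b)[185:215,222:270].mean())"
```

```text
25.3 [ 0.4296 -0.2189  0.0489] [ 3.1413e+00 -6.0000e-04  1.3445e+00] [-5.2  2.9 24.5] 0.007
lid region diff 0.8356481481481481
```

View pics/c9.png

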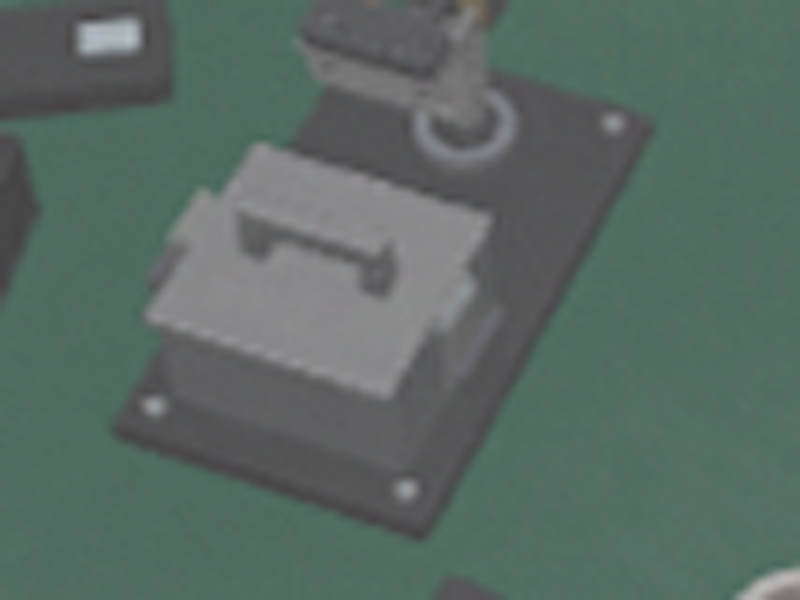

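The move calls were refused because the rows had no yaw, so nothing moved. The picture shows the shut fingers on the button within its ring at (465,120) and the lid unmoved. Now the hold.

Call:
servo_tool(moves=[{"xyz":[0,0,-0.4],"yaw":0,"jaw":-1},{"xyz":[0,0,-0.4],"yaw":0,"jaw":-1},{"xyz":[0,0,-0.4],"yaw":0,"jaw":-1},{"xyz":[0,0,-0.4],"yaw":0,"jaw":-1},{"xyz":[0,0,-0.4],"yaw":0,"jaw":-1},{"xyz":[0,0,-0.4],"yaw":0,"jaw":-1},{"xyz":[0,0,-0.4],"yaw":0,"jaw":-1},{"xyz":[0,0,-0.4],"yaw":0,"jaw":-1},{"xyz":[0,0,-0.4],"yaw":0,"jaw":-1},{"xyz":[0,0,-0.4],"yaw":0,"jaw":-1},{"xyz":[0,0,-0.4],"yaw":0,"jaw":-1},{"xyz":[0,0,-0.4],"yaw":0,"jaw":-1}])

```text
t: 26.55
tcp_pos: [0.4296, -0.2189, 0.0491]
ee_rot: [3.141, -0.0, 1.345]
contact_force: [-3.8, 3.2, 14.7]
gripper_width: 0.004
```

Call:
servo_tool(moves=[{"xyz":[0,0,0],"yaw":0,"jaw":-1},{"xyz":[0,0,0],"yaw":0,"jaw":-1},{"xyz":[0,0,0],"yaw":0,"jaw":-1},{"xyz":[0,0,0],"yaw":0,"jaw":-1},{"xyz":[0,0,0],"yaw":0,"jaw":-1},{"xyz":[0,0,0],"yaw":0,"jaw":-1},{"xyz":[0,0,0],"yaw":0,"jaw":-1},{"xyz":[0,0,0],"yaw":0,"jaw":-1},{"xyz":[0,0,0],"yaw":0,"jaw":-1},{"xyz":[0,0,0],"yaw":0,"jaw":-1},{"xyz":[0,0,0],"yaw":0,"jaw":-1},{"xyz":[0,0,0],"yaw":0,"jaw":-1}])

```text
t: 27.75
tcp_pos: [0.4296, -0.2189, 0.0491]
ee_rot: [3.141, -0.0, 1.345]
contact_force: [-4.0, 2.7, 14.2]
gripper_width: -0.001
```

Call:
servo_tool(moves=[{"xyz":[0,0,0],"yaw":0,"jaw":-1},{"xyz":[0,0,0],"yaw":0,"jaw":-1},{"xyz":[0,0,-20],"yaw":0,"jaw":-1},{"xyz":[0,0,-60],"yaw":0,"jaw":-1},{"xyz":[0,0,-110],"yaw":0,"jaw":-1},{"xyz":[0,0,-150],"yaw":0,"jaw":-1},{"xyz":[0,0,-150],"yaw":0,"jaw":-1},{"xyz":[0,0,-150],"yaw":0,"jaw":-1},{"xyz":[0,0,-150],"yaw":0,"jaw":-1}])

```text
t: 28.65
tcp_pos: [0.429, -0.2184, 0.1979]
ee_rot: [-3.14, 0.0, 1.345]
contact_force: [-1.5, 0.5, 0.5]
gripper_width: -0.001
```

```bash
python3 -c "
from h import *
st();b=cap('scene','s10')['frame'][:,:,::-1].astype(int)
a=cv2.imread('pics/s8.png').astype(int)
print('lid diff',np.abs(a-b)[185:215,222:270].mean(),'button diff',np.abs(a-b)[168:182,258:276].mean())
job.close_job()"
```

```text
28.65 [ 0.429  -0.2184  0.1979] [-3.1403  0.      1.3451] [-1.5  0.5  0.5] -0.001
lid diff 0.8180555555555555 button diff 0.9126984126984127
the job is handed in; nothing more can be done
```

I finished the whole sequence and handed the job in at 28.7 s; the system gives no verdict, so success rests on the checks below.

I took the grey lid from the rack, tipped it down flat on the bench with the handle up and let go. I then picked it up again by the handle and pressed it onto the chamber, with a peak push of about 28 N. After letting go, I held the test button at its bottom stop for over 2.4 s at about 14 N and released it.

**Lid height:** the lid's corners in the scene picture fit the latched height. Before pressing the button I felt the handle top with shut fingers, and contact came at 0.1345 m against 0.134 m expected.

**After release:** the last picture matched the one taken before the press, so the lid had not moved and the button was out again. The arm was clear, with almost no force on it.

**Disagreements:**
- The two cameras differed by 2–4 mm in y at the chamber. I resolved this by comparing the lid with the chamber in each view, and it seated without jamming.
- Three move calls were refused for a missing yaw value. The arm simply stayed on the button and I repeated them.
- I judged the catches by picture and handle height only; I could not read their positions directly.

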